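# Set the filter cube in its carrier, barrel up

## Task

The filter cube on the bench has been left standing on its lens barrel. Turn it over and set it in the empty pocket of the filter carrier with the barrel pointing straight up, seated fully home on the pocket's floor like the cube already in the other pocket. Lower it in with the gripper rather than dropping it, let go, and leave the other cube and everything else on the bench where it is.

Things in the scene. Friction and masses are not known exactly. Their poses are not given: they have to be found in the camera images.
- cube: the filter cube: a bare aluminium block 40 (x) x 32 (y) x 46 mm (z) with flat sides and a dark round lens barrel, 26 mm across, 6 mm high, in the middle of one 40 x 32 end; 90 to 180 g. Origin: centre of the barrel's outer rim; z runs from the barrel through the block (block's centre at z = 29 mm): up at the start, when it stands barrel down; it must point down at the end
- cube_base (a point): centre of the cube's flat base, the 40 x 32 end away from the barrel (with a flush square window), at z = 52 mm in the cube's frame; same axes. The cube also stands steadily on any of its four long sides (40 x 46 or 32 x 46)
- carrier: the filter carrier: a grey plate 84 (x) x 164 (y) x 11 mm high, fixed to the bench on the left or the right, with two pockets 43 (x) x 35 (y) mm, 7 mm deep, lightly chamfered, centred at y = +43 mm (empty) and y = -43 mm (holding the other cube). Origin under the plate's centre
- pocket (a point): centre of the floor of the empty pocket: 4 mm above the bench, 7 mm below the plate's top. Axes as the carrier's. The cube fits with its 40 mm side along the carrier's x, either way round
- neighbour: the like cube that already sits in the carrier's other pocket, base down and barrel up, its top 56 mm above the bench; leave it alone. Origin at the centre of its base, z towards its barrel
- objective: a bystander: steel objective lens, 29 mm across, 40 mm tall, standing on its narrow end; origin under its centre
- eyepiece: a bystander: grey eyepiece, 36 mm across its top, 50 mm tall, standing; origin under its centre
- oil: a bystander: small amber bottle, 28 mm across, 62 mm tall, standing; origin under its centre
- slide_box: a bystander: white plastic slide box 75 (x) x 30 (y) x 18 mm, lying flat, between the cube's and the carrier's halves of the bench; origin under its centre
- dust_cap: a bystander: white plastic ring 32 mm across, 12 mm tall, lying flat; origin under its centre
- screwdriver: a bystander: screwdriver 150 mm long, lying along its x axis; origin under its middle
Not all that is in view belongs to the job. What is shaped like the cube but purple or red is not meant.

How it is judged (in metres and radians):
On the way:
1. the cube, barrel up, is brought down into the pocket's mouth by the gripper (not dropped) (angle between cube's own z axis and vertical above 2.84 rad and horizontal distance between cube_base and pocket below 0.008 m and z of cube_base in the frame of carrier below 0.013 m and contact force between the fingers and cube above 0.3 N), for 0.04 s.
At the end, for the whole second after the job is handed in: The cube stands at rest in the empty pocket, barrel up (its axis within 0.07 rad of vertical), its base on the pocket's floor (within 2 mm) and within 4 mm of the pocket's centre, its 40 mm side along the carrier's x (within 0.15 rad); the other cube still sits where it was (within 8 mm) (angle between cube's own z axis and vertical above 3.07 rad and horizontal distance between cube_base and pocket below 0.004 m and z of cube_base in the frame of carrier between 0.002 and 0.006 m and angle between the x axis of cube and the x axis of carrier, either way round below 0.15 rad and linear speed of cube below 0.02 m/s and distance of neighbour from where it was at the start of the episode below 0.008 m); the robot touches nothing.
It fails at once if a bystander on the bench (objective, eyepiece, bottle, slide box, ring or screwdriver) is pushed more than 30 mm from its place (distance of any of objective, eyepiece, oil, slide_box, dust_cap, screwdriver from where it was at the start of the episode above 0.03 m).
It fails at once if the cube already in the carrier is moved more than 8 mm (distance of neighbour from where it was at the start of the episode above 0.008 m).
It also fails if it takes over 61 s, if anything falls off the work surface, if the arm or the gripper's body presses on something with over 40 N, if the wrist force passes 120 N, or if a joint passes its speed limit or range.

## Robot

A 6-joint arm with a two-finger parallel gripper is mounted at the origin on the work surface. World frame = base frame: x ahead of the robot, y to its left, z up, the work surface at z = 0. Lengths are in mm, angles in rad, forces in N, time in s.
With the tool pointing down it reaches from about 250 to 850 mm from the base axis. Payload 12.5 kg.
Tool frame: the origin (TCP) lies on the centre line of the jaws, within the pads' length; the fingertips stand 14 mm ahead of it and the grasp point (between the pads) lies 5 mm behind it; z points along the fingers, y is the line along which they close (so a half turn about z gives the same grasp; the last joint's range is limited). The gripper opens to 93 mm and grips with 3 to 60 N. Pads are 15 mm wide; open, the fingers measure 128 mm over their backs; the gripper's body (75 mm by 188 mm) begins 65 mm behind the grasp point.
Start: joints at [-1.238, 0.351, 1.652, -0, 1.139, -0.085], TCP at [223.18, -502.668, 232.633] pointing down, gripper open.
Joint ranges: [-2.75, 2.75], [-0.79, 2.1], [0.01, 2.65], [-1.57, 4.71], [0.07, 3.14], [-2.87, 2.87]. Speed limits (rad/s): [2.22, 2.22, 2.79, 3.14, 3.14, 3.14].

## Interface

Orientations are given as a 3x3 rotation matrix whose columns are the frame's x, y, z axes.
In Python, from plant import monitor, optics, close_job, spotter gives the robot as it stands. The module is installed in compiled form; this text tells all that it offers.
- The arm moves only by the shell command python3 -m inch 'ROWS' [FORCE]. ROWS is JSON, a list of rows, each an object with "rot": the turn, a rotation vector about the tool's x, y, z in degrees, a list of three; "linear": the shift along the tool's x, y, z in m, a list of three; "fingers": the finger opening in m, from 0 to 0.093. A call has 1 to 5 rows; each row shifts and turns the commanded pose from where the row before left it, along the tool's axes as they then stand; what a row does not reach is not made up. A row lasts 1/8 s, in which the tool goes at most 62.5 mm and 10.7 degrees, less where a joint would pass 70% of its speed; a pose out of reach is approached as far as the arm can. A call is refused whole if a number of a shift passes 0.0625 or a number of a turn 10.7, either way. A call with a gripper value outside its range is refused whole. The fingers move at their own pace and stop on an object; FORCE is the grip in N (left out, the last holds). Time passes only in rows, so rows that do not move let the fingers close. It gives the time, the measured TCP pose, the force, the opening and the grip force at its end, in the units of the state.
- monitor.get_state(): the state, without advancing time (a new reading comes with each control period).
- optics.grab_frame(name): name is "scene" or "top"; returns a dict with "img" (384x512x3 uint8, red, green, blue), "vertical_fov" (degrees; the focal length in pixels is half the picture's height over the tangent of half this angle, whatever the lens; pixels are square), "cx", "cy" (the principal point, pixels), "dist" ([k1, k2, p1, p2, k3] as OpenCV has them; the pictures are not rectified), "extrinsics" (4x4, takes a point from world to camera coordinates). Camera axes: x right, y down, z forward; pixel columns grow to the right and rows downward; lengths in mm; the calibration is good to about 2 mm. A picture is of the moment at which its call begins. There is no depth.
- close_job(): hands the job in; it is judged then, once.
Trained networks look in the newest picture that a camera, given by its name, has taken for a name from the list of things; names that differ only in an ending like _2 or _b are one class to them, and where a whole thing is asked for, a point or a joint stands for the part that bears it (a point fixed in the world has none). Each returns a list of dicts, best first, with "confidence" (0 to 1); they miss things now and then, are a little off and sometimes report something else, mostly with a low value. They report only what shows in the picture. A call takes as long as a camera call. They do not tell look-alikes from the thing itself.
- spotter.silhouettes(query, camera): "pixels" (384x512 bool, what is visible of it) and "uv" ([column, row] in pixels, amid what is visible of it).
- spotter.landmark_of(query, camera): "uv" ([column, row] in pixels: a listed point, or the origin of a listed thing).
The state is a dict: "t": time; "qpos": joint angles; "joint_velocities": joint speeds; "tau": joint torques, N m; "tool_pos": TCP position; "ee_rot": TCP orientation; "ft_force": force on the tool from outside, world axes, zero at the start; "moment": the same for the moment, N m; "gripper_width": finger opening in mm; "finger_force": force on a finger pad.
Only numpy, scipy, OpenCV 4.12 (cv2) and the standard library are available. Lean on these libraries where they do the work, as an engineer would, in place of code of your own. Each camera call takes 0.05 s, during which the arm holds its last target. There are 200 camera calls.

## Working session

There is one attempt and no reset: what is moved stays moved. The work goes in short steps, Python scripts to look and compute and a shell command to move; the robot and the scene stay as the last step left them, time stands still between calls to the robot, and variables do not carry over. Pictures are saved under pics/ and viewed, at most 10 in all, crops included, and the job is handed in when it is done.

```bash
mkdir -p pics; cat > h.py <<'E'
import numpy as np,cv2
from plant import monitor,optics,spotter
def K(f):
    F=192/np.tan(np.radians(f["vertical_fov"])/2)
    return np.array([[F,0,f["cx"]],[0,F,f["cy"]],[0,0,1]])
def ray(f,uv):
    u=cv2.undistortPoints(np.array([[uv]],float),K(f),np.array(f["dist"],float))[0,0]
    E=np.array(f["extrinsics"]);R=E[:3,:3]
    return -R.T@E[:3,3], R.T@np.array([u[0],u[1],1])
def atz(f,uv,z):
    o,d=ray(f,uv);return o+d*(z-o[2])/d[2]
def tri(a,b):
    (o1,d1),(o2,d2)=a,b
    A=np.array([d1,-d2]).T
    s=np.linalg.lstsq(A,o2-o1,rcond=None)[0]
    p,q=o1+d1*s[0],o2+d2*s[1]
    return (p+q)/2,np.linalg.norm(p-q)
def proj(f,P):
    E=np.array(f["extrinsics"])
    return cv2.projectPoints(np.array(P,float).reshape(-1,1,3),cv2.Rodrigues(E[:3,:3])[0],E[:3,3],K(f),np.array(f["dist"],float))[0].reshape(-1,2)
E
cat > a.py <<'E'
from h import *
np.set_printoptions(precision=1,suppress=True)
fs={c:optics.grab_frame(c) for c in("scene","top")}
for c,f in fs.items():
    cv2.imwrite(f"pics/{c}0.png",f["img"][:,:,::-1])
    o,d=ray(f,(256,192));print(c,o,d,f["vertical_fov"])
    for q in["cube","cube_base","carrier","pocket","neighbour","objective","eyepiece","oil","slide_box","dust_cap","screwdriver"]:
        print(q,[(round(r["confidence"],2),np.array(r["uv"]),atz(f,r["uv"],{"cube_base":52,"pocket":4}.get(q,0))[:2]) for r in spotter.landmark_of(q,c)[:3]])
    np.save(f"pics/{c}.npy",f,allow_pickle=True)
print(monitor.get_state())
E
python3 a.py
```

```text
scene [1018.1  525.9  603. ] [-0.5 -0.6 -0.7] 46.65440646316929
cube [(0.89, array([273.4, 226.1]), array([611.2,  94.7])), (0.79, array([347.5, 279.6]), array([604.1, 270.1])), (0.71, array([332.4, 235.2]), array([546.2, 184.9]))]
cube_base [(0.88, array([333.6, 210.7]), array([540.2, 175.7])), (0.87, array([375.8, 229. ]), array([520.8, 254.4])), (0.68, array([353. , 259.6]), array([602.7, 272.1]))]
carrier [(0.98, array([190.9, 141.6]), array([ 566.4, -243.5]))]
pocket [(0.68, array([200.9, 143. ]), array([ 555.2, -217.5]))]
neighbour [(0.97, array([184.3, 130.2]), array([ 550.1, -295.8]))]
objective [(0.77, array([211.7, 246.9]), array([730.1,  59. ]))]
eyepiece [(0.7, array([132.1, 190.3]), array([ 760.7, -179.7]))]
oil [(0.85, array([221.4, 282.2]), array([765.5, 133.3])), (0.33, array([333.1, 213.5]), array([501.7, 147.2]))]
slide_box [(0.95, array([252.2, 191.1]), array([575.2,  -8.7])), (0.48, array([330.1, 234.7]), array([548.4, 181.2]))]
dust_cap [(0.67, array([301.3, 166.7]), array([441.7,   1.7]))]
screwdriver [(0.87, array([169.8, 243.7]), array([783.1,   1.5]))]
top [5
[... 934 characters left out ...]
4])), (0.17, array([185.6, 228.4]), array([542.4, 194.4]))]
slide_box [(0.72, array([275.3, 208.4]), array([579.6,   6.2]))]
dust_cap [(0.6, array([277.4, 274.7]), array([442.4,   5.8]))]
screwdriver [(0.68, array([270.2, 114.2]), array([782.4,  11.3]))]
{'t': 1.2, 'qpos': array([-1.2,  0.4,  1.7, -0. ,  1.1, -0.1]), 'joint_velocities': array([-0.,  0.,  0.,  0.,  0.,  0.]), 'tau': array([  0. , -49.7, -28.5,   0.1,   0. ,  -0. ]), 'tool_pos': array([ 223.2, -502.7,  232.6]), 'ee_rot': array([[ 0.9,  0.4, -0. ],
       [ 0.4, -0.9,  0. ],
       [-0. , -0. , -1. ]]), 'ft_force': array([0.2, 0.3, 0.2]), 'moment': array([-0.,  0.,  0.]), 'finger_force': 0.0, 'gripper_width': 93.51731094916688}
```

```bash
python3 -c "
import cv2
a=cv2.imread('pics/top0.png');b=cv2.imread('pics/scene0.png')
cv2.imwrite('pics/topc.png',cv2.resize(a[90:290,100:450],None,fx=2.25,fy=2.25,interpolation=2))
cv2.imwrite('pics/scenec.png',cv2.resize(b[100:300,120:420],None,fx=2.6,fy=2.6,interpolation=2))"
```

```text
(no output)
```

View pics/topc.png

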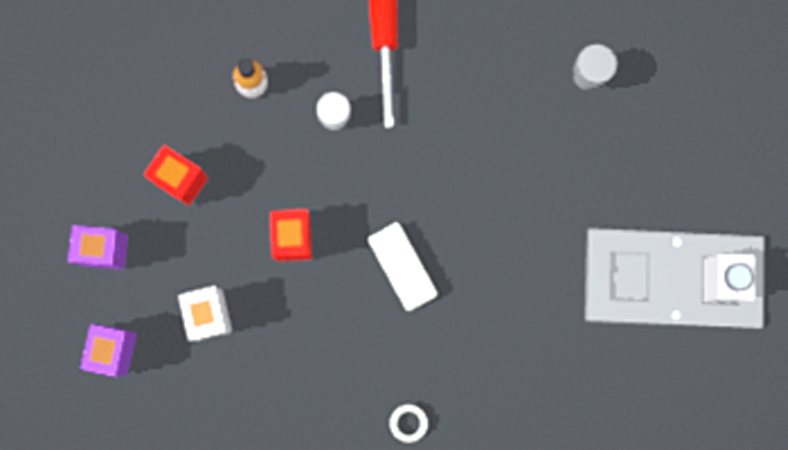

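View pics/scenec.png

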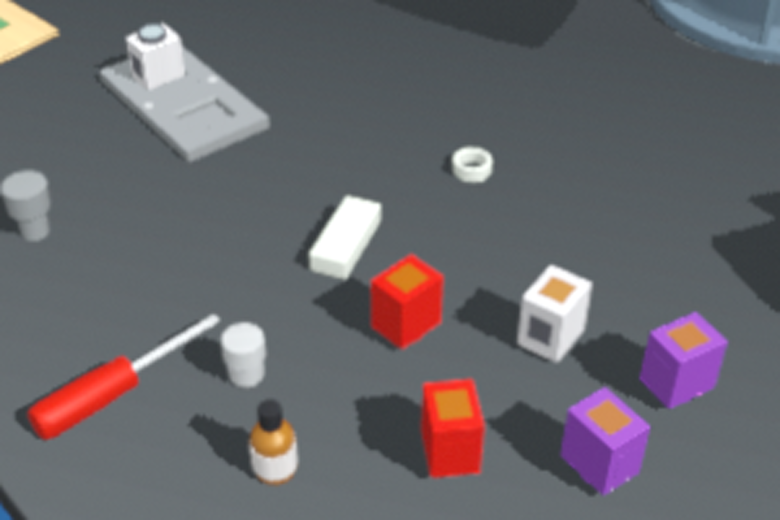

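The white cube is at top px ~(191,229). The carrier is at right, with its empty pocket on the +y side at ~(380,213). Red and purple cubes are decoys. Next I fit the poses to the silhouettes from both views.

```bash
cat > fit.py <<'E'
from h import *
from scipy.optimize import minimize
def box(p,sx,sy,z0,z1,off=(0,0)):
    c,s=np.cos(p[2]),np.sin(p[2])
    return np.array([[p[0]+c*(a+off[0])-s*(b+off[1]),p[1]+s*(a+off[0])+c*(b+off[1]),z] for z in(z0,z1) for a in(-sx/2,sx/2) for b in(-sy/2,sy/2)])
S=8
def hull(f,P):
    m=np.zeros((384,512),np.uint8)
    h=cv2.convexHull(np.round((proj(f,P))*16).astype(np.int32))
    big=np.zeros((384*3,512*3),np.uint8)
    h=cv2.convexHull(np.round((proj(f,P)+.5)*3*16).astype(np.int32)-8)
    cv2.fillConvexPoly(big,h,255,shift=4)
    return cv2.resize(big,(512,384),interpolation=cv2.INTER_AREA)/255.
def fit(views,parts,p0,free=3):
    # views: list (f,mask); parts: list of (sx,sy,z0,z1,off)
    def cost(q):
        p=np.r_[q,p0[len(q):]];e=0
        for f,m in views:
            r=np.max([hull(f,box(p,*a)) for a in parts],0); e+=np.abs(r-m).sum()/max(m.sum(),1)
        return e
    b=None
    for d in np.radians(range(-90,90,15)) if free==3 else [0]:
        x=np.array(p0,float);x[2]+=d
        s=np.array([x]+[x+v for v in np.diag([4,4,.15])])
        r=minimize(cost,x,method="Nelder-Mead",options=dict(initial_simplex=s,xatol=.02,fatol=1e-4,maxiter=150))
        if b is None or r.fun<b.fun:b=r
    return b.x,b.fun
E
cat > b.py <<'E'
from fit import *
np.set_printoptions(precision=2,suppress=True)
fs={c:np.load(f"pics/{c}.npy",allow_pickle=True).item() for c in("scene","top")}
def near(q,c,P):
    t=proj(fs[c],[P])[0]; r=min(spotter.silhouettes(q,c),key=lambda r:np.hypot(*(np.array(r["uv"])-t)))
    return r["pixels"].astype(float),np.hypot(*(np.array(r["uv"])-t)),r["confidence"]
for q,P,parts,p0 in[("cube",(540,178,28),[(40,32,6,52),(18,18,0,6)],(540,178,.2)),
                 ("carrier",(562,-253,11),[(84,164,0,11),(40,32,4,50,(0,-43)),(18,18,50,56,(0,-43))],(562,-253,0))]:
    ms={c:near(q,c,P) for c in fs}
    print(q,[(m[1:],m[0].sum()) for m in ms.values()])
    for cs in(["top"],["scene"],["scene","top"]):
        print(cs,fit([(fs[c],ms[c][0]) for c in cs],parts,p0))
        if q=="carrier": print(" plate only",fit([(fs[c],ms[c][0]) for c in cs],parts[:1],p0))
E
time python3 b.py
```

```text
cube [((np.float64(2.156336435362841), 0.61), np.float64(681.0)), ((np.float64(2.2593342389812427), 0.93), np.float64(417.0))]
['top'] (array([540.16, 177.71,   0.22]), np.float64(0.042309681666431564))
['scene'] (array([539.92, 175.18,   0.26]), np.float64(0.08874492528288848))
['scene', 'top'] (array([540.26, 177.23,   0.23]), np.float64(0.16978375837811222))
carrier [((np.float64(9.17444539063491), 0.55), np.float64(1289.0)), ((np.float64(6.543789586583773), 0.88), np.float64(2720.0))]
['top'] (array([ 562.19, -252.48,   -0.07]), np.float64(0.19824394463667822))
 plate only (array([ 562.19, -252.48,   -0.07]), np.float64(0.19824394463667822))
['scene'] (array([ 563.09, -251.85,   -0.08]), np.float64(0.37709122438735))
 plate only (array([ 563.1 , -251.88,   -0.08]), np.float64(0.24976954319353808))
['scene', 'top'] (array([ 562.45, -252.48,   -0.08]), np.float64(0.583474115105815))
 plate only (array([ 562.45, -252.44,   -0.08]), np.float64(0.4551749151949376))
real	2m17.633s
user	2m37.293s
sys	2m24.838s
```

```bash
cat > c.py <<'E'
from fit import *
np.set_printoptions(precision=3,suppress=True)
fs={c:np.load(f"pics/{c}.npy",allow_pickle=True).item() for c in("scene","top")}
V={}
for c,f in fs.items():
    g=f["img"].astype(int).mean(2); guess=hull(f,np.vstack([box((562,-252,-.05),84,164,0,11),box((562,-252,-.05),40,32,4,56,(0,-43))]))
    roi=cv2.dilate((guess>0).astype(np.uint8),np.ones((15,15)))>0
    bg=np.median(g[roi&(guess==0)]); fg=np.median(g[guess>.9])
    m=((g>(bg+fg)/2)&roi).astype(np.uint8)
    n,l,st,_=cv2.connectedComponentsWithStats(m);m=(l==1+np.argmax(st[1:,4])).astype(np.uint8)
    cs,_=cv2.findContours(m,0,1);m[:]=0;cv2.drawContours(m,cs,-1,1,-1)
    V[c]=(f,m.astype(float));print(c,bg,fg,m.sum())
parts=[(84,164,0,11),(40,32,4,50,(0,-43)),(18,18,50,56,(0,-43))]
import fit as F
for cs in(["top"],["scene"],["scene","top"]):
    p=(562,-252,-.05)
    def cost(q): return sum(np.abs(np.max([hull(f,box(q,*a)) for a in parts],0)-m).sum()/m.sum() for f,m in(V[c] for c in cs))
    x=np.array(p);r=minimize(cost,x,method="Nelder-Mead",options=dict(initial_simplex=np.array([x]+[x+v for v in np.diag([4,4,.1])]),maxiter=150))
    q=r.x;P=q[:2]+43*np.array([-np.sin(q[2]),np.cos(q[2])]);print(cs,q,r.fun,"pocket",P)
f=fs["top"];im=cv2.resize(f["img"][180:250,350:450],None,fx=7,fy=7,interpolation=2)[:,:,::-1].copy()
def dr(pts,col): cv2.polylines(im,[np.round((pts-[350,180]+.5)*7).astype(np.int32)],True,col,1)
o=[0,1,3,2]
dr(proj(f,box(q,84,164,0,11))[4:][o],(0,0,255));dr(proj(f,box(q,43,35,4,11,(0,43)))[4:][o],(0,255,0));dr(proj(f,box(q,43,35,4,11,(0,43)))[:4][o],(255,0,0))
dr(proj(f,box(q,40,32,4,50,(0,-43)))[4:][o],(0,255,255))
cv2.imwrite("pics/car.png",im)
E
python3 c.py
```

```text
scene 89.66666666666667 186.66666666666666 1640
top 99.0 218.0 3205
['top'] [ 562.044 -252.707   -0.067] 0.016605181854333 pocket [ 564.911 -209.803]
['scene'] [ 560.854 -254.956   -0.074] 0.08549736967957913 pocket [ 564.016 -212.072]
['scene', 'top'] [ 561.816 -254.052   -0.069] 0.11588452031625021 pocket [ 564.779 -211.154]
```

View pics/car.png

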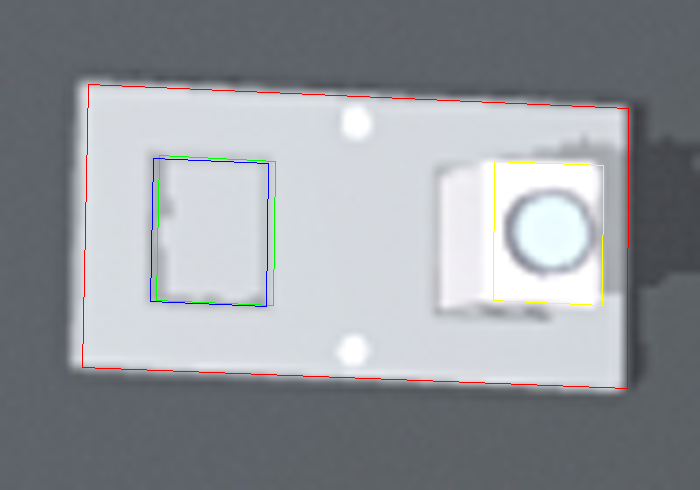

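```bash
cat > go.py <<'E'
import sys
from h import *
from scipy.spatial.transform import Rotation as Ro
np.set_printoptions(precision=1,suppress=True)
def pose(yaw,tilt):
    "tool x along yaw (rad), tilted tilt deg about tool y (plus = points away)"
    c,s=np.cos(yaw),np.sin(yaw)
    return np.array([[c,s,0],[s,-c,0],[0,0,-1.]])@Ro.from_euler("y",tilt,degrees=True).as_matrix()
def plan(G,yaw,tilt):
    s=monitor.get_state();R=s["ee_rot"];T=pose(yaw,tilt);P=np.array(G)+5*T[:,2]
    d=P-s["tool_pos"]
    print("t",round(s["t"],2),"tcp",s["tool_pos"],"G",s["tool_pos"]-5*R[:,2],"target",P,"w",s["gripper_width"],"F",s["ft_force"],"q",np.round(s["qpos"],2))
    print("shift now-axes mm",R.T@d," in target axes",T.T@d," rotvec deg",Ro.from_matrix(R.T@T).as_rotvec(degrees=True))
if __name__=="__main__": plan([float(v) for v in sys.argv[1:4]],float(sys.argv[4]),float(sys.argv[5]))
E
python3 go.py 460 150 150 .23 0
```

```text
t 1.4 tcp [ 223.2 -502.7  232.6] G [ 223.2 -502.7  237.6] target [460. 150. 145.] w 93.04035995083217 F [-0.  -0.3  0.5] q [-1.2  0.3  1.6 -0.   1.1 -0.1]
shift now-axes mm [ 481.3 -500.4   87.6]  in target axes [ 379.4 -581.5   87.6]  rotvec deg [-0.   0.  10.8]
```

```bash
python3 -m inch '[{"rot":[0,0,5.4],"linear":[0,0,0],"fingers":0.05},{"rot":[0,0,5.4],"linear":[0,0,0],"fingers":0.05},{"rot":[0,0,0],"linear":[0.025,-0.039,0],"fingers":0.05},{"rot":[0,0,0],"linear":[0.025,-0.039,0],"fingers":0.05},{"rot":[0,0,0],"linear":[0.025,-0.039,0],"fingers":0.05}]' 30
python3 -m inch '[{"rot":[0,0,0],"linear":[0.025,-0.039,0],"fingers":0.05},{"rot":[0,0,0],"linear":[0.025,-0.039,0],"fingers":0.05},{"rot":[0,0,0],"linear":[0.025,-0.039,0],"fingers":0.05},{"rot":[0,0,0],"linear":[0.025,-0.039,0],"fingers":0.05},{"rot":[0,0,0],"linear":[0.025,-0.039,0],"fingers":0.05}]'
python3 -m inch '[{"rot":[0,0,0],"linear":[0.025,-0.039,0],"fingers":0.05},{"rot":[0,0,0],"linear":[0.025,-0.039,0],"fingers":0.05},{"rot":[0,0,0],"linear":[0.025,-0.039,0],"fingers":0.05},{"rot":[0,0,0],"linear":[0.025,-0.039,0],"fingers":0.05},{"rot":[0,0,0],"linear":[0.025,-0.039,0],"fingers":0.05}]'
python3 go.py 460 150 150 .23 45
```

```text
t: 2.02
tool_pos: [269.9, -370.4, 232.7]
ee_rot: [[0.974, 0.227, 0.0], [0.227, -0.974, -0.0], [0.0, 0.0, -1.0]]
ft_force: [0.5, -0.1, 0.7]
gripper_width: 51.3
finger_force: 0.0
t: 2.65
tool_pos: [347.4, -152.0, 232.9]
ee_rot: [[0.974, 0.227, 0.001], [0.227, -0.974, -0.0], [0.001, 0.0, -1.0]]
ft_force: [0.8, -0.6, -0.2]
gripper_width: 50.3
finger_force: 0.0
t: 3.28
tool_pos: [424.8, 66.5, 232.8]
ee_rot: [[0.974, 0.227, 0.001], [0.227, -0.974, -0.0], [0.001, 0.0, -1.0]]
ft_force: [0.0, -0.9, -0.6]
gripper_width: 50.2
finger_force: 0.0
t 3.27 tcp [424.8  66.5 232.8] G [424.8  66.5 237.8] target [463.4 150.8 146.5] w 50.153802219803595 F [ 0.  -0.9 -0.6] q [ 0.1  0.1  1.9 -0.   1.1  1.4]
shift now-axes mm [ 56.7 -73.3  86.4]  in target axes [-20.9 -73.3 101.3]  rotvec deg [ 0. 45. -0.]
```

```bash
python3 -m inch '[{"rot":[0,9,0],"linear":[0,-0.02,0],"fingers":0.05},{"rot":[0,9,0],"linear":[0,-0.02,0],"fingers":0.05},{"rot":[0,9,0],"linear":[0,-0.02,0],"fingers":0.05},{"rot":[0,9,0],"linear":[0,-0.014,0],"fingers":0.05},{"rot":[0,9,0],"linear":[0,0,0],"fingers":0.05}]'
python3 go.py 463.5 159.5 102.7 .23 45
```

```text
t: 3.9
tool_pos: [406.1, 136.9, 235.6]
ee_rot: [[0.69, 0.229, 0.686], [0.162, -0.973, 0.162], [0.705, -0.001, -0.709]]
ft_force: [33.0, -8.5, 30.0]
gripper_width: 50.2
finger_force: 0.0
t 3.9 tcp [406.1 136.9 235.6] G [402.7 136.1 239.2] target [466.9 160.3  99.2] w 50.20602127038447 F [33.  -8.5 30. ] q [ 0.2 -0.1  2.4  0.3  0.1  1.3]
shift now-axes mm [-50.4  -8.7 142.3]  in target axes [-50.8  -8.9 142.2]  rotvec deg [-0.1  0.2 -0. ]
```

```bash
python3 -m inch '[{"rot":[0,-7,0],"linear":[0,0,0.02],"fingers":0.05},{"rot":[0,-7,0],"linear":[-0.01,0,0.04],"fingers":0.05},{"rot":[0,0,0],"linear":[-0.005,0,0.04],"fingers":0.05},{"rot":[0,0,0],"linear":[0,0,0],"fingers":0.05}]'
python3 go.py 463.5 159.5 102.7 .23 31
python3 -c "
from plant import monitor
s=monitor.get_state();print(list(s['qpos'].round(4)),s['tool_pos'])"
```

```text
t: 4.4
tool_pos: [452.1, 146.9, 144.7]
ee_rot: [[0.839, 0.228, 0.494], [0.196, -0.974, 0.116], [0.507, -0.001, -0.862]]
ft_force: [0.2, -0.2, -0.4]
gripper_width: 50.0
finger_force: 0.0
t 4.4 tcp [452.1 146.9 144.7] G [449.7 146.4 149. ] target [466.  160.1  98.4] w 49.99742954309178 F [ 0.2 -0.2 -0.4] q [0.2 0.2 2.3 0.1 0.1 1.5]
shift now-axes mm [-9.3 -9.6 48.3]  in target axes [-9.7 -9.6 48.2]  rotvec deg [-0.   0.5 -0. ]
[np.float64(0.2104), np.float64(0.1942), np.float64(2.2634), np.float64(0.0693), np.float64(0.1522), np.float64(1.486)] [452.14462357 146.94225502 144.69615959]
```

```bash
python3 go.py 495.9 167 102.6 .23 28
```

```text
t 4.4 tcp [452.1 146.9 144.7] G [449.7 146.4 149. ] target [498.2 167.5  98.2] w 49.99742954309178 F [ 0.2 -0.2 -0.4] q [0.2 0.2 2.3 0.1 0.1 1.5]
shift now-axes mm [19.1 -9.5 65.2]  in target axes [21.9 -9.6 64.3]  rotvec deg [-0.  -2.5 -0. ]
```

```bash
python3 -m inch '[{"rot":[0,-2.5,0],"linear":[0.007,-0.004,0.012],"fingers":0.05},{"rot":[0,0,0],"linear":[0.007,-0.006,0.026],"fingers":0.05},{"rot":[0,0,0],"linear":[0.007,0,0.026],"fingers":0.05},{"rot":[0,0,0],"linear":[0,0,0],"fingers":0.05}]'
python3 go.py 532.4 175.6 32 .23 28
```

```text
t: 4.9
tool_pos: [498.5, 168.1, 101.8]
ee_rot: [[0.857, 0.228, 0.461], [0.2, -0.974, 0.108], [0.474, -0.001, -0.881]]
ft_force: [-0.7, 0.5, 0.1]
gripper_width: 50.2
finger_force: 0.0
t 4.9 tcp [498.5 168.1 101.8] G [496.2 167.5 106.2] target [534.7 176.1  27.6] w 50.15436019632325 F [-0.7  0.5  0.1] q [ 0.2  0.4  2.1 -0.   0.1  1.6]
shift now-axes mm [-2.5  0.4 82.9]  in target axes [-2.1  0.4 82.9]  rotvec deg [-0.  -0.3 -0. ]
```

```bash
cat > kin.py <<'E'
import numpy as np
from plant import monitor
from scipy.optimize import least_squares
s=monitor.get_state();q=s['qpos'];R=s['ee_rot'];P=s['tool_pos']
D=[(.351,1.652,np.pi,550.0,232.63),(.1942,2.2634,2.6135,np.hypot(452.14,146.94),144.70),(q[1],q[2],np.arctan2(np.hypot(*R[:2,2]),R[2,2]),np.hypot(*P[:2]),P[2])]
print(q.round(4),D[2])
def fk(p,q2,q3,a):
    off,h,L1,L2,d=p;e=q2+q3
    return np.array([off+L1*np.sin(q2)+L2*np.sin(e)+d*np.sin(a),h+L1*np.cos(q2)+L2*np.cos(e)+d*np.cos(a)])
r=least_squares(lambda p:np.r_[np.concatenate([fk(p,*x[:3])-x[3:] for x in D]),(p-[0,200,400,400,250])*.003],[0,200,400,400,250])
p=r.x;print(p.round(1),r.fun.round(2))
for rr,z,t in[(560,28,28),(560,28,20),(560,28,10),(480,28,28),(480,24,-62),(480,24,-75),(610,33,-62),(610,33,-75),(610,33,-45),(610,130,-62),(560,120,-62)]:
    a=np.pi-np.radians(t)
    b=min((least_squares(lambda x:fk(p,x[0],x[1],a)-[rr,z],[x0,x1]) for x0 in(.2,.8) for x1 in(1.,2.)),key=lambda b:b.cost)
    print(rr,z,t,b.x.round(3),"j5",round(a-b.x.sum(),3),b.cost.round(2))
E
python3 kin.py
```

```text
[ 0.2385  0.3704  2.1472 -0.0281  0.1304  1.6065] (np.float64(0.37043662328707033), np.float64(2.147174525766711), np.float64(2.6479033906672598), np.float64(526.0417650507429), np.float64(101.78012418294493))
[ 48.6 166.  449.5 381.7 195.1] [-0.22  0.44 -0.55 -2.05  0.77  1.61  0.15 -0.1   0.15 -0.05 -0.16]
560 28 28 [0.584 2.09 ] j5 -0.021 0.0
560 28 20 [0.589 2.017] j5 0.186 0.0
560 28 10 [0.615 1.918] j5 0.434 0.0
480 28 28 [0.498 2.31 ] j5 -0.155 0.0
480 24 -62 [0.974 1.515] j5 1.735 0.0
480 24 -75 [1.069 1.44 ] j5 1.942 0.0
610 33 -62 [1.182 0.976] j5 2.065 0.0
610 33 -75 [1.283 0.87 ] j5 2.297 0.0
610 33 -45 [1.043 1.146] j5 1.738 0.0
610 130 -62 [1.052 0.971] j5 2.2 0.0
560 120 -62 [0.956 1.208] j5 2.059 0.0
```

```bash
python3 -m inch '[{"rot":[0,-9,0],"linear":[0,0,-0.03],"fingers":0.06},{"rot":[0,-9,0],"linear":[0,0,-0.045],"fingers":0.06},{"rot":[0,-10,0],"linear":[0,0,-0.03],"fingers":0.06},{"rot":[0,0,-10],"linear":[0,0,0],"fingers":0.06},{"rot":[0,0,-10],"linear":[0,0,0],"fingers":0.06}]'
python3 -m inch '[{"rot":[0,0,-10],"linear":[0,0,0],"fingers":0.06},{"rot":[0,0,-10],"linear":[0,0,0],"fingers":0.06},{"rot":[0,0,-10],"linear":[0,0,0],"fingers":0.06},{"rot":[0,0,-10],"linear":[0,0,0],"fingers":0.06},{"rot":[0,0,-10],"linear":[0,0,0],"fingers":0.06}]'
python3 -m inch '[{"rot":[0,0,-10],"linear":[0,0,0],"fingers":0.06},{"rot":[0,0,-10],"linear":[0,0,0],"fingers":0.06},{"rot":[0,10,0],"linear":[0,0,0],"fingers":0.06},{"rot":[0,10,0],"linear":[0,0,0],"fingers":0.06},{"rot":[0,10,0],"linear":[0,0,0],"fingers":0.06}]'
python3 go.py 551.1 130.6 103.3 1.8008 30
```

```text
t: 5.52
tool_pos: [466.6, 160.4, 192.4]
ee_rot: [[0.833, 0.551, 0.041], [0.551, -0.834, 0.01], [0.04, 0.015, -0.999]]
ft_force: [0.1, 0.2, 0.7]
gripper_width: 59.6
finger_force: 0.0
t: 6.15
tool_pos: [466.3, 160.3, 192.1]
ee_rot: [[0.113, 0.993, 0.041], [0.993, -0.114, 0.01], [0.014, 0.04, -0.999]]
ft_force: [-0.7, -0.6, 0.7]
gripper_width: 59.9
finger_force: 0.0
t: 6.78
tool_pos: [466.8, 160.8, 193.0]
ee_rot: [[-0.219, 0.973, -0.077], [0.835, 0.228, 0.501], [0.505, 0.045, -0.862]]
ft_force: [-0.1, 0.6, -0.2]
gripper_width: 59.8
finger_force: 0.0
t 6.78 tcp [466.8 160.8 193. ] G [467.2 158.3 197.3] target [550.5 133.   99. ] w 59.799618621535416 F [-0.1  0.6 -0.2] q [-0.   0.3  1.9  0.6  1.1 -0.6]
shift now-axes mm [-89.   70.8  60.7]  in target axes [-87.   75.2  58.3]  rotvec deg [ 2.2 -0.3  1.3]
```

```bash
python3 -m inch '[{"rot":[1.1,0,0.6],"linear":[-0.024,0.018,0.014],"fingers":0.06},{"rot":[1.1,0,0.6],"linear":[-0.024,0.018,0.014],"fingers":0.06},{"rot":[0,0,0],"linear":[-0.02,0.019,0.015],"fingers":0.06},{"rot":[0,0,0],"linear":[-0.02,0.019,0.016],"fingers":0.06},{"rot":[0,0,0],"linear":[0,0,0],"fingers":0.06}]'
python3 go.py 542 169.6 34 1.8008 30
```

```text
t: 7.4
tool_pos: [550.9, 132.2, 96.7]
ee_rot: [[-0.196, 0.973, -0.118], [0.843, 0.229, 0.487], [0.501, -0.004, -0.866]]
ft_force: [-1.4, 0.4, 0.5]
gripper_width: 59.9
finger_force: 0.0
t 7.4 tcp [550.9 132.2  96.7] G [551.4 129.8 101.1] target [541.4 172.   29.7] w 59.85060998599871 F [-1.4  0.4  0.5] q [-0.1  0.6  1.7  0.6  1.1 -0.7]
shift now-axes mm [ 1.8  0.2 78.5]  in target axes [ 1.9 -0.1 78.5]  rotvec deg [-0.2 -0.  -0.1]
```

Pose is good; descend and close.

```bash
python3 -m inch '[{"rot":[0,0,0],"linear":[0.002,0,0.02],"fingers":0.06},{"rot":[0,0,0],"linear":[0,0,0.02],"fingers":0.06},{"rot":[0,0,0],"linear":[0,0,0.02],"fingers":0.06},{"rot":[0,0,0],"linear":[0,0,0.0185],"fingers":0.06},{"rot":[0,0,0],"linear":[0,0,0],"fingers":0.06}]'
python3 -m inch '[{"rot":[0,0,0],"linear":[0,0,0],"fingers":0.03},{"rot":[0,0,0],"linear":[0,0,0],"fingers":0.03},{"rot":[0,0,0],"linear":[0,0,0],"fingers":0.03},{"rot":[0,0,0],"linear":[0,0,0],"fingers":0.03}]' 40
python3 go.py 542 169.6 34 1.8008 30
python3 - <<'E'
from h import *
for c in("scene","top"):
    f=optics.grab_frame(c);u=proj(f,[[540,177,30]])[0].astype(int)
    im=f["img"][max(u[1]-60,0):u[1]+60,max(u[0]-70,0):u[0]+70,::-1]
    cv2.imwrite(f"pics/g_{c}.png",cv2.resize(im,(420,360),interpolation=2))
a,b=(cv2.imread(f"pics/g_{c}.png") for c in("scene","top"));cv2.imwrite("pics/g.png",cv2.resize(np.hstack([a,b]),(800,343)))
E
```

```text
t: 8.02
tool_pos: [540.7, 172.9, 27.5]
ee_rot: [[-0.196, 0.973, -0.12], [0.843, 0.23, 0.486], [0.501, -0.006, -0.866]]
ft_force: [0.5, -0.5, 0.3]
gripper_width: 60.0
finger_force: 0.0
t: 8.52
tool_pos: [542.1, 172.0, 29.4]
ee_rot: [[-0.197, 0.974, -0.116], [0.843, 0.228, 0.486], [0.5, -0.002, -0.866]]
ft_force: [-0.4, -3.3, 5.0]
gripper_width: 39.8
finger_force: 40.0
t 8.53 tcp [542.1 172.   29.4] G [542.7 169.6  33.7] target [541.4 172.   29.7] w 39.80439976445629 F [-0.4 -3.3  5. ] q [-0.   0.7  1.7  0.7  0.9 -0.7]
shift now-axes mm [ 0.3 -0.7 -0.1]  in target axes [ 0.3 -0.7 -0.1]  rotvec deg [-0.1  0.  -0. ]
```

View pics/g.png

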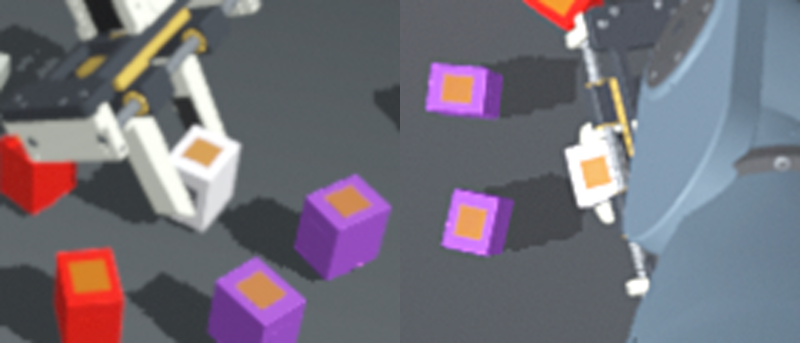

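```bash
python3 -m inch '[{"rot":[0,0,0],"linear":[0.01,0,-0.0175],"fingers":0.03},{"rot":[0,0,0],"linear":[0.02,0,-0.034],"fingers":0.03},{"rot":[0,0,0],"linear":[0.02,0,-0.034],"fingers":0.03},{"rot":[0,0,0],"linear":[0.015,0,-0.026],"fingers":0.03},{"rot":[0,-10,0],"linear":[0,0,0],"fingers":0.03}]'
python3 -m inch '[{"rot":[0,-10,0],"linear":[0,0,0],"fingers":0.03},{"rot":[0,-10,0],"linear":[0,0,0],"fingers":0.03},{"rot":[0,-10,0],"linear":[0,0,0],"fingers":0.03},{"rot":[0,-10,0],"linear":[0,0,0],"fingers":0.03},{"rot":[0,-10,0],"linear":[0,0,0],"fingers":0.03}]'
python3 -m inch '[{"rot":[0,-10,0],"linear":[0,0,0],"fingers":0.03},{"rot":[0,-10,0],"linear":[0,0,0],"fingers":0.03},{"rot":[0,-10,0],"linear":[0,0,0],"fingers":0.03},{"rot":[0,0,0],"linear":[0,0,0],"fingers":0.03}]'
python3 go.py 460 -110 100 1.504 -60
```

```text
t: 9.25
tool_pos: [543.2, 171.4, 160.4]
ee_rot: [[-0.212, 0.974, -0.077], [0.917, 0.225, 0.33], [0.339, -0.0, -0.941]]
ft_force: [0.4, -0.1, -1.3]
gripper_width: 39.6
finger_force: 40.0
t: 9.88
tool_pos: [542.4, 173.1, 159.9]
ee_rot: [[-0.196, 0.974, 0.116], [0.841, 0.228, -0.492], [-0.505, 0.001, -0.863]]
ft_force: [-0.5, -0.1, -2.7]
gripper_width: 39.6
finger_force: 40.0
t: 10.38
tool_pos: [541.3, 173.7, 156.8]
ee_rot: [[-0.119, 0.973, 0.196], [0.486, 0.23, -0.843], [-0.866, -0.005, -0.5]]
ft_force: [-0.7, 0.1, -1.2]
gripper_width: 39.9
finger_force: 40.0
t 10.38 tcp [541.3 173.7 156.8] G [540.3 177.9 159.3] target [ 459.7 -114.3   97.5] w 39.868913436625846 F [-0.7  0.1 -1.2] q [ 0.6  0.8  1.6 -0.9  1.5  0.8]
shift now-axes mm [ -78.7 -145.2  256.5]  in target axes [-95.  -62.2 283.2]  rotvec deg [14.7  0.   8.8]
```

```bash
python3 -m inch '[{"rot":[7.3,0,4.4],"linear":[0,0,0],"fingers":0.03},{"rot":[7.3,0,4.4],"linear":[0,0,0],"fingers":0.03},{"rot":[0,0,0],"linear":[-0.008,-0.005,0.024],"fingers":0.03},{"rot":[0,0,0],"linear":[-0.016,-0.0105,0.047],"fingers":0.03},{"rot":[0,0,0],"linear":[-0.016,-0.0105,0.047],"fingers":0.03}]'
python3 -m inch '[{"rot":[0,0,0],"linear":[-0.016,-0.0105,0.047],"fingers":0.03},{"rot":[0,0,0],"linear":[-0.016,-0.0105,0.047],"fingers":0.03},{"rot":[0,0,0],"linear":[-0.016,-0.0105,0.047],"fingers":0.03},{"rot":[0,0,0],"linear":[-0.007,-0.005,0.024],"fingers":0.03},{"rot":[0,0,0],"linear":[0,0,0],"fingers":0.03}]'
python3 go.py 460 -110 26 1.504 -60
python3 - <<'E'
from h import *
for c in("scene","top"):
    f=optics.grab_frame(c);u=proj(f,[[460,-110,90]])[0].astype(int)
    im=f["img"][max(u[1]-60,0):u[1]+60,max(u[0]-70,0):u[0]+70,::-1]
    cv2.imwrite(f"pics/g_{c}.png",cv2.resize(im,(420,360),interpolation=2))
a,b=(cv2.imread(f"pics/g_{c}.png") for c in("scene","top"));cv2.imwrite("pics/g2.png",cv2.resize(np.hstack([a,b]),(800,343)))
E
```

```text
t: 11.0
tool_pos: [508.0, 51.2, 134.4]
ee_rot: [[0.039, 0.998, -0.056], [0.504, -0.068, -0.861], [-0.863, 0.005, -0.505]]
ft_force: [0.1, -0.6, -0.8]
gripper_width: 39.7
finger_force: 40.0
t: 11.62
tool_pos: [459.8, -116.3, 99.5]
ee_rot: [[0.039, 0.997, -0.059], [0.501, -0.071, -0.862], [-0.864, 0.004, -0.503]]
ft_force: [0.4, 0.5, -1.3]
gripper_width: 40.0
finger_force: 40.0
t 11.62 tcp [ 459.8 -116.3   99.5] G [ 460.1 -112.   102. ] target [ 459.7 -114.3   23.5] w 40.03937380749815 F [ 0.4  0.5 -1.3] q [ 0.1  0.7  1.9 -1.1  1.2  1. ]
shift now-axes mm [66.7 -0.6 36.5]  in target axes [66.8 -0.2 36.3]  rotvec deg [-0.1 -0.2 -0.3]
```

View pics/g2.png

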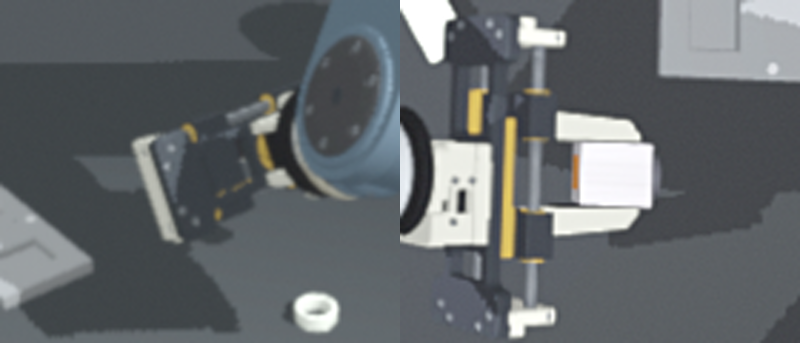

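```bash
python3 -m inch '[{"rot":[0,0,0],"linear":[0.015,0,0.0087],"fingers":0.03},{"rot":[0,0,0],"linear":[0.02,0,0.0116],"fingers":0.03},{"rot":[0,0,0],"linear":[0.017,0,0.01],"fingers":0.03},{"rot":[0,0,0],"linear":[0.009,0,0.0052],"fingers":0.03},{"rot":[0,0,0],"linear":[0,0,0],"fingers":0.03}]'
python3 -m inch '[{"rot":[0,0,0],"linear":[0.0017,0,0.001],"fingers":0.03},{"rot":[0,0,0],"linear":[0,0,0],"fingers":0.03}]'
python3 -m inch '[{"rot":[0,0,0],"linear":[0.0017,0,0.001],"fingers":0.03},{"rot":[0,0,0],"linear":[0,0,0],"fingers":0.03}]'
python3 go.py 460 -110 26 1.504 -60
```

```text
t: 12.35
tool_pos: [460.4, -114.9, 27.3]
ee_rot: [[0.034, 0.998, -0.057], [0.499, -0.066, -0.864], [-0.866, 0.001, -0.5]]
ft_force: [0.9, -1.2, -1.5]
gripper_width: 39.8
finger_force: 40.0
t: 12.6
tool_pos: [460.7, -115.1, 26.4]
ee_rot: [[0.036, 0.998, -0.056], [0.499, -0.067, -0.864], [-0.866, 0.003, -0.5]]
ft_force: [0.4, 0.1, -2.0]
gripper_width: 39.9
finger_force: 40.0
t: 12.85
tool_pos: [460.5, -115.2, 24.2]
ee_rot: [[0.036, 0.998, -0.057], [0.499, -0.067, -0.864], [-0.866, 0.003, -0.5]]
ft_force: [-0.2, -0.1, -2.3]
gripper_width: 39.5
finger_force: 40.0
t 12.85 tcp [ 460.5 -115.2   24.2] G [ 460.8 -110.9   26.7] target [ 459.7 -114.3   23.5] w 39.507748972531665 F [-0.2 -0.1 -2.3] q [ 0.1  0.8  1.9 -1.2  1.1  1.2]
shift now-axes mm [ 1.  -0.9 -0.4]  in target axes [ 1.  -0.9 -0.4]  rotvec deg [ 0.1 -0.  -0.1]
```

```bash
for i in 1; do python3 -m inch '[{"rot":[0,0,0],"linear":[0.0009,0,0.0005],"fingers":0.03},{"rot":[0,0,0],"linear":[0,0,0],"fingers":0.03}]' | grep -E "pos|ft"
python3 -m inch '[{"rot":[0,0,0],"linear":[0.0009,0,0.0005],"fingers":0.03},{"rot":[0,0,0],"linear":[0,0,0],"fingers":0.03}]'| grep -E "pos|ft"
python3 -m inch '[{"rot":[0,0,0],"linear":[0.0009,0,0.0005],"fingers":0.03},{"rot":[0,0,0],"linear":[0,0,0],"fingers":0.03}]'| grep -E "pos|ft"; done
```

```text
tool_pos: [460.5, -115.2, 23.0]
ft_force: [0.4, -0.6, -1.7]
tool_pos: [460.5, -115.2, 22.0]
ft_force: [0.3, 0.6, -1.7]
tool_pos: [460.6, -115.2, 21.6]
ft_force: [-0.7, 3.6, 4.7]
```

```bash
python3 -m inch '[{"rot":[0,0,0],"linear":[0,0,0],"fingers":0.045},{"rot":[0,0,0],"linear":[0,0,0],"fingers":0.06},{"rot":[0,0,0],"linear":[0,0,0],"fingers":0.06},{"rot":[0,0,0],"linear":[0,0,-0.03],"fingers":0.06},{"rot":[0,0,0],"linear":[0,0,-0.05],"fingers":0.06}]'
python3 -m inch '[{"rot":[0,0,0],"linear":[-0.03,0,-0.05],"fingers":0.06},{"rot":[0,10,0],"linear":[-0.03,0,-0.03],"fingers":0.06},{"rot":[0,10,0],"linear":[-0.02,0,0],"fingers":0.06},{"rot":[0,10,0],"linear":[-0.02,0,0],"fingers":0.06},{"rot":[0,10,0],"linear":[0,0,0],"fingers":0.06}]'
python3 go.py 460 -200 120 1.504 45
cat > lie.py <<'E'
from fit import *
np.set_printoptions(precision=2,suppress=True)
V=[]
# lying: block centre param (x,y,yaw): 40 along x,46 along y,z 0..32, barrel at -y z 3..29
for c in("scene","top"):
    f=optics.grab_frame(c);t=proj(f,[[460,-120,16]])[0]
    r=spotter.silhouettes("cube",c);
    if not r: print(c,"none");continue
    r=min(r,key=lambda r:np.hypot(*(np.array(r["uv"])-t)));print(c,r["confidence"],r["uv"],t,r["pixels"].sum())
    V.append((f,r["pixels"].astype(float)))
    u=t.astype(int);cv2.imwrite(f"pics/g_{c}.png",cv2.resize(f["img"][max(u[1]-60,0):u[1]+60,u[0]-70:u[0]+70,::-1],(420,360),interpolation=2))
parts=[(40,46,0,32),(26,20,3,29,(0,-19)),(18,52,3,29,(0,-3))]
for vs in [[v] for v in V]+[V]:
    def cost(q): return sum(np.abs(np.max([hull(f,box(q,*a)) for a in parts],0)-m).sum()/m.sum() for f,m in vs)
    x=np.array([460,-120,-.067]);r=minimize(cost,x,method="Nelder-Mead",options=dict(initial_simplex=np.array([x]+[x+v for v in np.diag([4,4,.1])]),maxiter=120));print(r.x,r.fun)
a,b=(cv2.imread(f"pics/g_{c}.png") for c in("scene","top"));cv2.imwrite("pics/g3.png",cv2.resize(np.hstack([a,b]),(800,343)))
E
python3 lie.py
```

```text
t: 14.22
tool_pos: [464.4, -46.0, 61.0]
ee_rot: [[0.035, 0.998, -0.059], [0.498, -0.069, -0.864], [-0.866, 0.001, -0.5]]
ft_force: [0.2, 0.3, -0.7]
gripper_width: 60.1
finger_force: 0.0
t: 14.85
tool_pos: [466.0, -35.3, 182.7]
ee_rot: [[0.065, 0.998, -0.016], [0.939, -0.067, -0.337], [-0.337, 0.007, -0.941]]
ft_force: [-1.2, 0.3, -1.2]
gripper_width: 59.9
finger_force: 0.0
t 14.85 tcp [466.  -35.3 182.7] G [466.  -33.7 187.4] target [ 460.2 -196.5  116.5] w 59.93346737561657 F [-1.2  0.3 -1.2] q [ 0.   0.3  1.9 -0.4  1.   0.3]
shift now-axes mm [-129.4    4.6  116.7]  in target axes [-160.8    5.1  -67.1]  rotvec deg [ 0.4 64.7  0.1]
scene 0.88 [259.1, 142.3] [258.41 140.58] 477
top 0.79 [336.6, 264.9] [339.19 264.73] 552
[ 462.58 -113.65   -0.13] 0.06962634110247874
[ 462.03 -113.48   -0.05] 0.05495169082125604
[ 462.07 -114.01   -0.09] 0.136518781243242
```

View pics/g3.png

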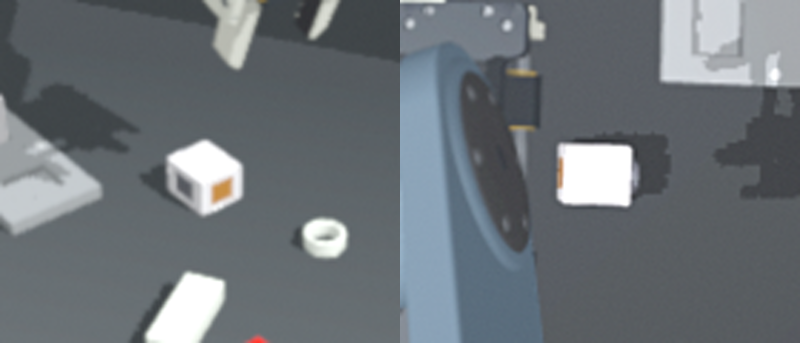

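```bash
python3 -m inch '[{"rot":[0,9.3,0],"linear":[-0.02,0,0],"fingers":0.06},{"rot":[0,9.3,0],"linear":[-0.03,0,0],"fingers":0.06},{"rot":[0,9.3,0],"linear":[-0.03,0,0],"fingers":0.06},{"rot":[0,9.3,0],"linear":[-0.03,0,0],"fingers":0.06},{"rot":[0,9.3,0],"linear":[-0.02,0,0],"fingers":0.06}]'
python3 -m inch '[{"rot":[0,9.3,0],"linear":[0,0,0],"fingers":0.06},{"rot":[0,9,0],"linear":[0,0,0],"fingers":0.06},{"rot":[0,0,0],"linear":[0,0,0],"fingers":0.06}]'
python3 go.py 457.5 -181 80.6 1.504 45
```

```text
t: 15.68
tool_pos: [456.5, -161.8, 183.4]
ee_rot: [[0.059, 0.998, 0.028], [0.891, -0.065, 0.45], [0.45, -0.001, -0.893]]
ft_force: [0.4, 0.8, -0.2]
gripper_width: 60.3
finger_force: 0.0
t: 16.05
tool_pos: [456.0, -161.2, 181.7]
ee_rot: [[0.051, 0.998, 0.043], [0.707, -0.066, 0.705], [0.706, -0.006, -0.708]]
ft_force: [0.1, -0.3, 0.6]
gripper_width: 59.8
finger_force: 0.0
t 16.05 tcp [ 456.  -161.2  181.7] G [ 455.8 -164.7  185.3] target [ 457.7 -177.5   77.1] w 59.82021320844585 F [ 0.1 -0.3  0.6] q [-0.7  0.5  1.7  0.6  1.5 -0.9]
shift now-axes mm [-85.3   3.4  62.8]  in target axes [-85.4   2.8  62.6]  rotvec deg [-0.3  0.1 -0.2]
```

```bash
python3 -m inch '[{"rot":[0,0,0],"linear":[-0.02,0.001,0.014],"fingers":0.06},{"rot":[0,0,0],"linear":[-0.025,0.001,0.017],"fingers":0.06},{"rot":[0,0,0],"linear":[-0.025,0.001,0.017],"fingers":0.06},{"rot":[0,0,0],"linear":[-0.0155,0,0.0145],"fingers":0.06},{"rot":[0,0,0],"linear":[0,0,0],"fingers":0.06}]'
python3 go.py 461.3 -124.5 24 1.504 45
```

```text
t: 16.68
tool_pos: [458.7, -177.3, 78.8]
ee_rot: [[0.046, 0.998, 0.045], [0.708, -0.065, 0.703], [0.705, -0.001, -0.71]]
ft_force: [-0.4, -0.1, 0.7]
gripper_width: 60.1
finger_force: 0.0
t 16.68 tcp [ 458.7 -177.3   78.8] G [ 458.5 -180.9   82.4] target [ 461.5 -121.    20.5] w 60.06883123167153 F [-0.4 -0.1  0.7] q [-0.8  0.7  1.7  0.6  1.3 -1. ]
shift now-axes mm [-1.1 -0.8 81.2]  in target axes [-1.4 -1.  81.2]  rotvec deg [-0.1  0.2  0.1]
```

```bash
python3 -m inch '[{"rot":[0,0,0],"linear":[-0.001,-0.001,0.02],"fingers":0.06},{"rot":[0,0,0],"linear":[0,0,0.02],"fingers":0.06},{"rot":[0,0,0],"linear":[0,0,0.02],"fingers":0.06},{"rot":[0,0,0],"linear":[0,0,0.021],"fingers":0.06},{"rot":[0,0,0],"linear":[0,0,0],"fingers":0.06}]'
python3 -m inch '[{"rot":[0,0,0],"linear":[0,0,0],"fingers":0.03},{"rot":[0,0,0],"linear":[0,0,0],"fingers":0.03},{"rot":[0,0,0],"linear":[0,0,0],"fingers":0.03},{"rot":[0,0,0],"linear":[0,0,0],"fingers":0.03}]' 40
python3 go.py 461.3 -124.5 24 1.504 45
```

```text
t: 17.3
tool_pos: [461.5, -120.9, 20.6]
ee_rot: [[0.046, 0.998, 0.047], [0.707, -0.066, 0.704], [0.706, 0.001, -0.709]]
ft_force: [0.3, -1.1, 0.6]
gripper_width: 59.8
finger_force: 0.0
t: 17.8
tool_pos: [462.2, -122.7, 21.8]
ee_rot: [[0.045, 0.998, 0.05], [0.708, -0.067, 0.703], [0.704, 0.003, -0.71]]
ft_force: [-1.4, -2.8, 4.2]
gripper_width: 39.8
finger_force: 40.0
t 17.8 tcp [ 462.2 -122.7   21.8] G [ 461.9 -126.2   25.4] target [ 461.5 -121.    20.5] w 39.83871091562302 F [-1.4 -2.8  4.2] q [-0.7  0.8  1.8  0.7  1.2 -1.1]
shift now-axes mm [ 0.3 -0.8  2.1]  in target axes [ 0.2 -0.8  2.1]  rotvec deg [0.1 0.2 0.1]
```

```bash
python3 -m inch '[{"rot":[0,0,0],"linear":[0.012,0,-0.012],"fingers":0.03},{"rot":[0,0,0],"linear":[0.025,0,-0.025],"fingers":0.03},{"rot":[0,0,0],"linear":[0.025,0,-0.025],"fingers":0.03},{"rot":[0,0,0],"linear":[0.018,0,-0.018],"fingers":0.03},{"rot":[0,-10,0],"linear":[0,0,0],"fingers":0.03}]' | tail -1
python3 -m inch '[{"rot":[0,-10,0],"linear":[0,0,0],"fingers":0.03},{"rot":[0,-10,0],"linear":[0,0,0],"fingers":0.03},{"rot":[0,-10,0],"linear":[0,0,0],"fingers":0.03},{"rot":[0,-10,0],"linear":[0,0,0],"fingers":0.03},{"rot":[0,-10,0],"linear":[0,0,0],"fingers":0.03}]' | tail -1
python3 -m inch '[{"rot":[0,-10,0],"linear":[0,0,0],"fingers":0.03},{"rot":[0,-10,0],"linear":[0,0,0],"fingers":0.03},{"rot":[0,-10,0],"linear":[0,0,0],"fingers":0.03},{"rot":[0,0,0],"linear":[0,0,0],"fingers":0.03}]'
python3 go.py 565.4 -201.1 90 1.504 -45
```

```text
finger_force: 40.0
finger_force: 40.0
t: 19.55
tool_pos: [461.4, -120.6, 134.1]
ee_rot: [[0.046, 0.998, -0.045], [0.703, -0.065, -0.708], [-0.71, 0.001, -0.705]]
ft_force: [0.6, -0.3, -0.3]
gripper_width: 39.7
finger_force: 40.0
t 19.55 tcp [ 461.4 -120.6  134.1] G [ 461.7 -117.   137.6] target [ 565.2 -204.6   86.5] w 39.71698167881452 F [ 0.6 -0.3 -0.3] q [ 0.   0.5  2.  -0.9  1.   0.8]
shift now-axes mm [-20.5 108.9  88.4]  in target axes [-20.8 109.1  88.1]  rotvec deg [0.1 0.2 0.1]
```

```bash
python3 -m inch '[{"rot":[0,0.1,0],"linear":[-0.004,0.02,0.016],"fingers":0.03},{"rot":[0,0.1,0],"linear":[-0.006,0.03,0.024],"fingers":0.03},{"rot":[0,0,0],"linear":[-0.006,0.034,0.028],"fingers":0.03},{"rot":[0,0,0],"linear":[-0.0045,0.025,0.02],"fingers":0.03},{"rot":[0,0,0],"linear":[0,0,0],"fingers":0.03}]'
python3 go.py 565.4 -201.1 38.7 1.504 -45
cat > held.py <<'E'
from fit import *
import sys
np.set_printoptions(precision=2,suppress=True)
s=monitor.get_state();R=s["ee_rot"];G=s["tool_pos"]-5*R[:,2];psi=np.arctan2(-R[1,1],-R[0,1])+np.pi
# predicted cube: block centre = G - y'*9.4, base z = G.z-34.7
yp=np.array([-np.sin(-.067),np.cos(-.067)]);c0=G[:2]-9.4*yp;zb=G[2]-34.7;print("pred centre",c0,"zb",zb,"yaw",np.arctan2(R[1,1],R[0,1]))
for c in("scene","top"):
    f=optics.grab_frame(c);np.save(f"pics/held_{c}.npy",f,allow_pickle=True)
    im=f["img"][:,:,::-1].copy();u=proj(f,[[565,-210,40]])[0].astype(int)
    z=6;x0,y0=u[0]-35,max(u[1]-45,0)
    im=cv2.resize(im[y0:y0+80,x0:x0+66],None,fx=z,fy=z,interpolation=2)
    dr=lambda P,col:cv2.polylines(im,[np.round((proj(f,P)-[x0,y0]+.5)*z).astype(np.int32)],True,col,1)
    b=box((*c0,-.067),40,32,zb,zb+46);o=[0,1,3,2]
    dr(b[4:][o],(0,0,255));dr(b[:4][o],(0,0,255))
    a=np.linspace(0,6.28,40);dr(np.c_[c0[0]+13*np.cos(a),c0[1]+13*np.sin(a),a*0+zb+52],(255,0,0))
    dr(box((564.8,-210.5,-.067),43,35,4,11)[4:][o],(0,255,0))
    cv2.imwrite(f"pics/h_{c}.png",im)
a,b=(cv2.imread(f"pics/h_{c}.png") for c in("scene","top"));cv2.imwrite(sys.argv[1],np.hstack([a,b]))
E
python3 held.py pics/h1.png
```

```text
t: 20.18
tool_pos: [565.9, -207.6, 87.6]
ee_rot: [[0.052, 0.998, -0.047], [0.707, -0.07, -0.703], [-0.705, 0.004, -0.709]]
ft_force: [0.1, 0.1, -2.3]
gripper_width: 39.8
finger_force: 40.0
t 20.18 tcp [ 565.9 -207.6   87.6] G [ 566.1 -204.1   91.1] target [ 565.2 -204.6   35.2] w 39.79564347673229 F [ 0.1  0.1 -2.3] q [-0.1  0.7  1.7 -1.   1.   0.7]
shift now-axes mm [39.  -1.1 35.1]  in target axes [39.1 -0.9 35. ]  rotvec deg [ 0.  -0.2 -0.3]
pred centre [ 565.47 -213.47] zb 56.40664584008792 yaw -0.06984062023982877
```

View pics/h1.png

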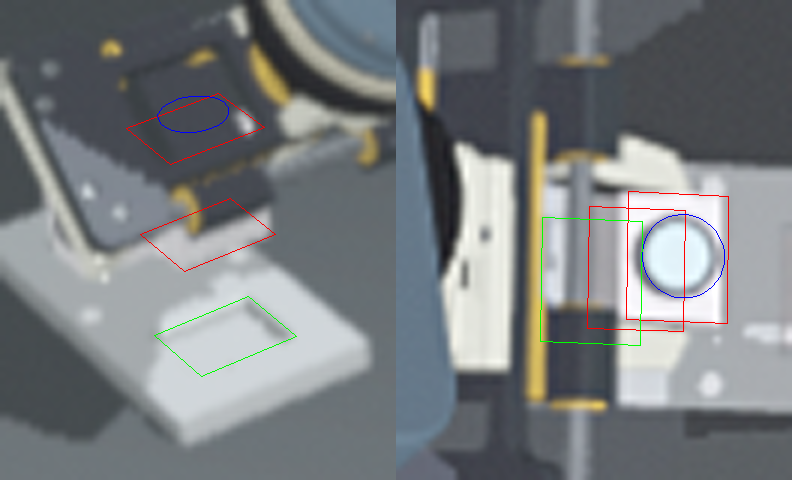

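```bash
cat > bar.py <<'E'
from h import *
np.set_printoptions(precision=2,suppress=True)
def barrel(f,P):
    g=f["img"].astype(float)
    big=cv2.resize(g,None,fx=8,fy=8,interpolation=cv2.INTER_CUBIC)
    yy,xx=np.mgrid[:big.shape[0],:big.shape[1]];X=(xx+.5)/8-.5;Y=(yy+.5)/8-.5
    best=None
    F=K(f)[0,0];o,_=ray(f,(256,192));rp=F*13/(o[2]-P[2])
    u0=proj(f,[P])[0]
    d=255-big.mean(2)
    for du in np.arange(-3,3.01,.1):
        for dv in np.arange(-3,3.01,.1):
            a=np.linspace(0,2*np.pi,72,endpoint=False)
            sc=0
            for k,w in((.97,1),(.7,-.5),(1.18,-.5)):
                px=u0[0]+du+k*rp*np.cos(a);py=u0[1]+dv+k*rp*np.sin(a)
                v=cv2.remap(d.astype(np.float32),(((px+.5)*8-.5)[None]).astype(np.float32),(((py+.5)*8-.5)[None]).astype(np.float32),1)
                sc+=w*np.minimum(v,120).mean()
            if best is None or sc>best[0]:best=(sc,du,dv)
    uv=u0+best[1:];return uv,best,atz(f,uv,P[2])[:2]
if __name__=="__main__":
    h=np.load("pics/held_top.npy",allow_pickle=True).item();t=np.load("pics/top.npy",allow_pickle=True).item()
    print("neigh",barrel(t,[559.2,-295.6,56]));print("held",barrel(h,[565.5,-212,108.4]))
E
python3 bar.py
```

```text
neigh (array([428.35, 212.45]), (np.float32(37.22664), np.float64(0.10000000000000275), np.float64(0.10000000000000275)), array([ 559.  , -295.79]))
held (array([394.36, 208.21]), (np.float32(53.983166), np.float64(-0.1999999999999975), np.float64(0.10000000000000275)), array([ 565.32, -211.61]))
```

```bash
python3 -m inch '[{"rot":[0,0,0],"linear":[0.01,-0.0007,0.009],"fingers":0.03},{"rot":[0,0,0],"linear":[0.0115,0,0.0105],"fingers":0.03},{"rot":[0,0,0],"linear":[0.008,0,0.0076],"fingers":0.03},{"rot":[0,0,0],"linear":[0,0,0],"fingers":0.03},{"rot":[0,0,0],"linear":[0,0,0],"fingers":0.03}]'
python3 - <<'E'
from bar import *
s=monitor.get_state();G=s["tool_pos"]-5*s["ee_rot"][:,2];print("G",G)
f=optics.grab_frame("top");print(barrel(f,[565,-210,G[2]-34.7+52]))
E
```

```text
t: 20.9
tool_pos: [565.1, -204.0, 47.3]
ee_rot: [[0.049, 0.998, -0.045], [0.705, -0.067, -0.706], [-0.707, 0.003, -0.707]]
ft_force: [0.6, -1.0, -1.2]
gripper_width: 39.3
finger_force: 40.0
G [ 565.38 -200.46   50.85]
(array([386.86, 209.91]), (np.float32(51.14386), np.float64(-0.5999999999999979), np.float64(-0.1999999999999975)), array([ 565.42, -208.84]))
```

```bash
python3 -m inch '[{"rot":[0,0,0],"linear":[-0.0007,-0.0004,0.0007],"fingers":0.03},{"rot":[0,0,0],"linear":[0.002,0,0.002],"fingers":0.03},{"rot":[0,0,0],"linear":[0.0014,0,0.0014],"fingers":0.03},{"rot":[0,0,0],"linear":[0,0,0],"fingers":0.03}]'|grep -E "pos|ft"
python3 -m inch '[{"rot":[0,0,0],"linear":[0.0014,0,0.0014],"fingers":0.03},{"rot":[0,0,0],"linear":[0,0,0],"fingers":0.03}]'|grep -E "pos|ft"
python3 - <<'E'
from bar import *
s=monitor.get_state();G=s["tool_pos"]-5*s["ee_rot"][:,2];print("G",G)
f=optics.grab_frame("top");print(barrel(f,[565,-210,G[2]-34.7+52]))
E
```

```text
tool_pos: [564.5, -204.9, 42.2]
ft_force: [0.2, 0.5, -2.0]
tool_pos: [564.5, -205.0, 40.3]
ft_force: [-0.3, -0.4, -1.0]
G [ 564.76 -201.43   43.83]
(array([386.26, 210.6 ]), (np.float32(52.865143), np.float64(-0.1999999999999975), np.float64(0.20000000000000284)), array([ 564.62, -209.58]))
```

```bash
python3 -m inch '[{"rot":[0,0,0],"linear":[0.0014,0,0.0014],"fingers":0.03},{"rot":[0,0,0],"linear":[0,0,0],"fingers":0.03}]'|grep -E "pos|ft"
python3 -m inch '[{"rot":[0,0,0],"linear":[0.0007,0,0.0007],"fingers":0.03},{"rot":[0,0,0],"linear":[0,0,0],"fingers":0.03}]'|grep -E "pos|ft"
python3 -m inch '[{"rot":[0,0,0],"linear":[0.0007,0,0.0007],"fingers":0.03},{"rot":[0,0,0],"linear":[0,0,0],"fingers":0.03}]'|grep -E "pos|ft"
```

```text
tool_pos: [564.5, -205.0, 38.3]
ft_force: [-1.2, 0.8, -1.3]
tool_pos: [564.6, -205.0, 37.4]
ft_force: [0.4, -0.7, -1.9]
tool_pos: [564.6, -205.0, 36.4]
ft_force: [0.2, 0.1, -2.6]
```

```bash
python3 -m inch '[{"rot":[0,0,0],"linear":[0.0005,0,0.0005],"fingers":0.03},{"rot":[0,0,0],"linear":[0,0,0],"fingers":0.03}]'|grep -E "pos|ft"
python3 -m inch '[{"rot":[0,0,0],"linear":[0.0005,0,0.0005],"fingers":0.03},{"rot":[0,0,0],"linear":[0,0,0],"fingers":0.03}]'|grep -E "pos|ft"
python3 -m inch '[{"rot":[0,0,0],"linear":[0.0005,0,0.0005],"fingers":0.03},{"rot":[0,0,0],"linear":[0,0,0],"fingers":0.03}]'|grep -E "pos|ft"
```

```text
tool_pos: [564.6, -205.0, 35.7]
ft_force: [-0.2, -0.6, -1.8]
tool_pos: [564.5, -205.0, 35.0]
ft_force: [0.6, -0.3, -1.4]
tool_pos: [564.6, -205.0, 34.4]
ft_force: [0.3, -0.1, -0.4]
```

```bash
python3 -m inch '[{"rot":[0,0,0],"linear":[0.0004,0,0.0004],"fingers":0.03},{"rot":[0,0,0],"linear":[0,0,0],"fingers":0.03}]'|grep -E "pos|ft"
python3 -m inch '[{"rot":[0,0,0],"linear":[0.0004,0,0.0004],"fingers":0.03},{"rot":[0,0,0],"linear":[0,0,0],"fingers":0.03}]'|grep -E "pos|ft"
python3 -c "
from bar import *
s=monitor.get_state();G=s['tool_pos']-5*s['ee_rot'][:,2];print('G',G)
f=optics.grab_frame('top');print(barrel(f,[565,-210,56]))"
```

```text
tool_pos: [564.7, -205.0, 34.3]
ft_force: [-1.1, 2.3, 5.6]
tool_pos: [564.8, -205.1, 34.3]
ft_force: [-3.4, 4.0, 10.5]
G [ 564.99 -201.55   37.78]
(array([385.44, 210.6 ]), (np.float32(51.00741), np.float64(-0.2999999999999976), np.float64(2.6645352591003757e-15)), array([ 565.02, -209.4 ]))
```

```bash
python3 -m inch '[{"rot":[0,0,0],"linear":[0,0,0],"fingers":0.044},{"rot":[0,0,0],"linear":[0,0,0],"fingers":0.055},{"rot":[0,0,0],"linear":[0,0,0],"fingers":0.06},{"rot":[0,0,0],"linear":[0,0,-0.02],"fingers":0.06},{"rot":[0,0,0],"linear":[0,0,-0.05],"fingers":0.06}]'
python3 -m inch '[{"rot":[0,0,0],"linear":[-0.03,0,-0.05],"fingers":0.06},{"rot":[0,0,0],"linear":[-0.03,0,-0.05],"fingers":0.06},{"rot":[0,0,0],"linear":[-0.03,0,-0.05],"fingers":0.06},{"rot":[0,0,0],"linear":[0,0,0],"fingers":0.06},{"rot":[0,0,0],"linear":[0,0,0],"fingers":0.06}]'
python3 - <<'E'
from bar import *
f=optics.grab_frame('top');print("cube",barrel(f,[565,-210,56])[2],"neigh",barrel(f,[559.2,-295.6,56])[2])
s=optics.grab_frame('scene')
a=cv2.resize(s["img"][100:170,150:230,::-1],(400,350),interpolation=2);b=cv2.resize(f["img"][175:245,360:440,::-1],(400,350),interpolation=2)
cv2.imwrite("pics/end.png",np.hstack([a,b]))
E
```

```text
t: 24.42
tool_pos: [566.9, -155.1, 82.9]
ee_rot: [[0.049, 0.998, -0.048], [0.706, -0.068, -0.705], [-0.707, 0.0, -0.707]]
ft_force: [0.5, 0.3, 0.6]
gripper_width: 60.0
finger_force: 0.0
t: 25.05
tool_pos: [569.8, -112.6, 252.3]
ee_rot: [[0.048, 0.998, -0.045], [0.706, -0.066, -0.705], [-0.707, 0.002, -0.707]]
ft_force: [-0.3, 0.3, -0.1]
gripper_width: 60.0
finger_force: 0.0
cube [ 565.2  -209.81] neigh [ 558.82 -294.96]
```

View pics/end.png

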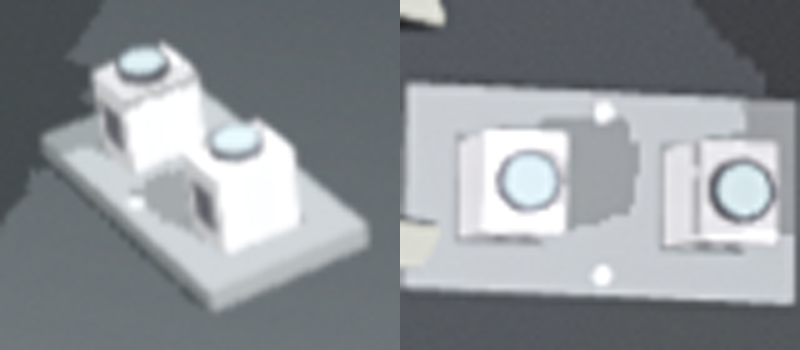

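The picture shows both cubes upright with barrels up: the placed one in its pocket (right crop, ~(527,180)), level and parallel with the neighbour (~(742,190)). The gripper is clear, so I'm handing in.

```bash
python3 -c "
from plant import close_job
print(close_job())"
```

```text
the job is handed in; nothing more can be done
None
```

The cube is turned over and seated barrel up in the empty pocket, lowered in with the gripper until it touched the floor, then released; the job is handed in at about 25 s (of 61), with no verdict returned, and the top camera puts the cube within about 1 mm of the pocket's centre and the other cube within 1 mm of where it was.

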